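# Clamp the re-glued drawer of a valet chest

## Task

The front of the little valet chest's drawer has just been glued back on, and a one-hand bar clamp lies ready round the chest. Push the drawer fully home until its catch clicks, then pump the clamp's trigger until its soft pad is pressed snugly against the drawer front and the other jaw against the chest's back, without squashing the pad flat. Finish holding: keep the trigger squeezed so that the pressure stays on, and leave the things around it alone.

Things in the scene. Friction and masses are not known exactly. Their poses are not given: they have to be found in the camera images.
- chest: low wooden valet chest, 120 mm deep (x), 180 wide (y), 62 high, fixed to the dresser top. Origin: centre of its underside; its +x points from the drawer front to the back, +y to its left as seen from the drawer side. Its front and back faces are at x = -60 and +60 mm when the drawer is shut.
- drawer: the chest's one drawer: wooden front 176 mm wide, 54 high, 12 thick, its lower edge 4 mm above the dresser. Origin: middle of the lower edge of the front's outer face; axes parallel to the chest's. It slides along the chest's x with about 1 N of friction.
- drawer_slide (a joint): how far the drawer stands open, m: 0 = home. A ball catch in the chest's floor resists from about 9 mm (up to 4 N push), then from about 3.5 mm snaps the drawer home against a firm stop and holds it there.
- knob_face (a point): centre of the outer face of the drawer's round brass knob: 18 mm across, 16 mm proud of the drawer front, its centre 33 mm above the dresser, mid-width.
- clamp: one-hand bar clamp (about 0.5 kg), loose, lying on its side on the dresser, all of it 0 to 30 mm high. Toothed steel bar 300 mm long, 14 wide, beside the chest's right side. Origin: on the dresser under the bar's centre line, in the plane of the fixed jaw's face; +x along the bar from moving jaw to fixed jaw, +y the way both jaws reach round the chest; the handle and trigger reach to -y.
- fixed_jaw: fixed jaw at the far end of the bar, behind the chest: grey plastic, 26 mm thick with its 6 mm hard rubber face, 30 high. Origin and axes as body clamp's.
- fixed_face (a point): middle of the fixed jaw's face, 47 mm to +y of the bar's centre line, 15 mm above the dresser. It bears on the back of the chest.
- chest_back (a point): the place on the chest's back face that the fixed jaw is to bear on (65 mm to the right of the chest's middle, 15 mm up).
- pad: soft pale rubber pad on the moving jaw, 12 mm thick, 26 wide, 24 high. Axes as the clamp's. It gives 2.5 N per mm and is squashed flat after 6 mm; beyond that it marks the wood.
- pad_face (a point): middle of the pad's face, which points along the clamp's +x to the drawer front, 15 mm above the dresser.
- clamp_spot (a point): the place on the drawer front that the pad is to bear on (65 mm to the right of the knob, 15 mm up); it moves with the drawer.
- pad_squash (a joint): how far the pad is squashed, m: 0 = free, 0.006 = flat. Pressure = 2.5 N per mm.
- jaw_travel (a joint): travel of the moving jaw with its pistol grip along the bar, m, growing as the clamp closes; as built 172 mm lie between the faces at 0. A ratchet (3.8 mm teeth) lets it only close, with about 2 N of friction.
- trigger: grey trigger in front of the handle (on its +x side), 14 mm thick, 22 mm high (4 to 26 mm above the dresser). Origin: on its pivot, 25 mm to +y of the bar's centre line; it reaches 104 mm from there to -y. Squeezing it back to the handle draws the jaws together.
- trigger_swing (a joint): trigger angle, rad: 0 = let out (a spring brings it back, about 3 N at trigger_face), 0.38 = fully squeezed. A full squeeze closes the jaws 8 to 12 mm (33 mm per rad, less up to 4 mm lost until a tooth is met). Let out, it clicks back for the next stroke and the jaw stays, slipping back up to 4 mm if loaded. Each newton on the pad adds about 0.4 N at trigger_face.
- trigger_face (a point): place for a finger on the trigger's front (+x) side, 80 mm from its pivot, 55 mm to -y of the bar's centre line, 15 mm above the dresser; it moves about 30 mm towards the handle in a full squeeze.
- handle_back (a point): place for the other finger on the back (-x side) of the clamp's fixed handle, 55 mm to -y of the bar's centre line, 15 mm above the dresser. The handle is 18 mm thick and about 80 mm long. Across handle and trigger, from handle_back to trigger_face along the clamp's x: 67 mm let out, 37 mm squeezed.
- cologne: square amber glass cologne flask with a round cap, 56 x 34 mm, 114 high, loose, to the right of the chest; origin: centre of its underside. Leave alone.
- shoe_brush: wooden shoe brush, 150 x 46 mm, 40 high, loose, to the left of the chest; origin: centre of its underside. Leave alone.
- key_dish: shallow aluminium keyring dish, 100 mm across, 18 high, loose, left in front of the chest; origin: centre of its underside. Leave alone.
- watch_box: black leatherette-look plastic watch box with a push-button catch, 119 x 169 mm, 78 high, loose, left of the brush; origin: centre of its underside. Leave alone.
Mind the look-alikes: they are no part of the job. There is more than one size of the chest; the one meant has the size given above.

How it is judged:
On the way, in this order (a step that is already met when the one before it is completed fails the run):
1. the drawer is pushed fully home into its catch (value of joint drawer_slide below 0.0025 m), for 0.2 s.
2. the trigger is squeezed for a pumping stroke (value of joint trigger_swing above 0.15 rad), for 0.05 s.
3. the trigger is let out again for the next stroke (value of joint trigger_swing below 0.1 rad), for 0.05 s.
At the end, for the whole second after the job is handed in: The drawer is home (open less than 2.5 mm); the pad presses on the drawer front with 4 to 15 N (squashed about 1.6 to 6 mm) and the fixed jaw on the chest's back with more than 3 N; the fingers still press on the trigger with more than 2 N and hold it squeezed by more than 0.05 rad (value of joint drawer_slide below 0.0025 m and contact force between pad and drawer between 4 and 15 N and contact force between fixed_jaw and chest above 3 N and value of joint trigger_swing above 0.05 rad and contact force between the fingers and trigger above 2 N); the arm keeps its last pose, push and grip.
It fails at once if the pad is crushed against the drawer front (more than 22 N) (contact force between pad and drawer above 22 N).
It fails at once if a bystander is shoved more than 20 mm or knocked over (distance of any of cologne, shoe_brush, key_dish, watch_box from where it was at the start of the episode above 0.02 m or angle between any of cologne, shoe_brush, key_dish, watch_box's own z axis and vertical above 0.35 rad).
It also fails if it takes over 64 s, if anything falls off the work surface, if the arm or the gripper's body presses on something with over 40 N, if the wrist force passes 120 N, or if a joint passes its speed limit or range.

## Robot

A 7-joint arm with a two-finger parallel gripper is mounted at the origin on the work surface. World frame = base frame: x ahead of the robot, y to its left, z up, the work surface at z = 0. Lengths are in m, angles in rad, forces in N, time in s.
With the tool pointing down it reaches from about 0.425 to 0.95 m from the base axis. Payload 4.7 kg.
Tool frame: the origin (TCP) lies on the mounting face of the last link; the fingertips stand 182 mm ahead of it and the grasp point (between the pads) lies 164 mm ahead of it; z points along the fingers, y is the direction in which the jaws open and shut (so a half turn about z gives the same grasp; the last joint's range is limited). The gripper opens to 87 mm and grips with 3 to 60 N. Pads are 19 mm wide; open, the fingers measure 117 mm over their backs; the gripper's body (75 mm by 190 mm) begins 51 mm behind the grasp point.
Start: joints at [1.127, 0.469, -0.049, 1.532, 0.024, 1.141, -0.082], TCP at [0.272, -0.618, 0.405] pointing down, gripper open.
Joint ranges: [-2.59, 2.59], [-0.33, 1.99], [-1.39, 1.29], [0.1, 2.45], [-1.04, 4.18], [0.21, 1.99], [-2.66, 2.66]. Speed limits (rad/s): [2.57, 2.57, 3.14, 3.14, 3.14, 3.14, 3.14].

## Interface

Orientations are given as a unit quaternion [x, y, z, w].
In Python, from cell import arm gives the robot as it stands.
- The arm moves only by the shell command python3 -m pendant 'ROWS' [FORCE]. ROWS is JSON, a list of rows, each a list of 3 entries, a list of its own where there are three numbers: the shift along the world's x, y, z in mm, then the turn about the world's z in degrees, then the finger opening in mm, from 0 to 87. In form: [[[x, y, z], spin, grip], ...]. A call has exactly 8 rows; each row shifts and turns the pose as measured when the row begins; what a row does not reach is not made up. A row lasts 1/10 s, in which the tool goes at most 50 mm and 8.59 degrees, less where a joint would pass 70% of its speed; a pose out of reach is approached as far as the arm can. A call is refused whole if a number of a shift passes 50 or a number of a turn 8.59, either way. A call with a gripper value outside its range is refused whole. The fingers move at their own pace and stop on an object; FORCE is the grip in N (left out, the last holds). Time passes only in rows, so rows that do not move let the fingers close, or fill a call up. It gives the time, the measured TCP pose, the force and the opening at its end, in the units of the state.
- arm.sense(): the state, without advancing time (a new reading comes with each control period).
- arm.capture(name): name is "scene" or "top" or "wrist"; returns a dict with "color" (420x560x3 uint8, blue, green, red), "z_map" (420x560 float32, m along the optical axis (not along the pixel's ray), 0 where there is no reading), "camera_matrix" (3x3 intrinsics, pixels), "k1" (the pictures are not rectified: a ray, as slopes to the right and down, at radius r is drawn at 1 + k1 r^2 times it, then the intrinsics apply), "pose" (4x4, takes a point from camera to world coordinates). Camera axes: x right, y down, z forward; pixel columns grow to the right and rows downward; lengths in m; the calibration is good to about 2 mm. A picture is of the moment at which its call begins.
- arm.finish_job(): hands the job in, once; it reports no verdict.
The state is a dict: "time_s": time; "q": joint angles; "dq": joint speeds; "joint_torque": joint torques, N m; "position": TCP position; "tcp_rot": TCP orientation; "contact_force": force on the tool from outside, world axes, zero at the start; "wrist_torque": the same for the moment, N m; "opening": finger opening in m.
Only numpy, scipy, OpenCV 4.12 (cv2) and the standard library are available. Lean on these libraries where they do the work, as an engineer would, in place of code of your own. Each camera call takes 0.05 s, during which the arm holds its last target.

## Working session

There is one attempt and no reset: what is moved stays moved. The work goes in short steps, Python scripts to look and compute and a shell command to move; the robot and the scene stay as the last step left them, time stands still between calls to the robot, and variables do not carry over. Pictures are saved under pics/ and viewed, and the job is handed in when it is done.

```bash
ls; mkdir -p pics
python3 - <<'E'
from cell import arm
import cv2
s=arm.sense(); print(s)
for n in ("scene","top","wrist"):
    c=arm.capture(n); cv2.imwrite(f"pics/{n}0.png",c["color"]); print(n,c["camera_matrix"].tolist(),c["k1"],c["pose"].round(4).tolist())
E
```

```text
pics
{'time_s': 0.0, 'q': array([ 1.12707086,  0.46943615, -0.0485967 ,  1.5337213 ,  0.02411621,
        1.14101644, -0.08230508]), 'dq': array([ 0.00021312, -0.00118546, -0.00036611, -0.00064228,  0.00198874,
        0.001156  , -0.00188051]), 'joint_torque': array([ 8.96596466e-04, -5.07975554e+01, -8.06442113e-02, -2.36153394e+01,
       -6.13464089e-02,  3.79200198e-02,  1.79999720e-04]), 'position': array([ 0.27196094, -0.61750597,  0.40369108]), 'tcp_rot': array([ 9.78562841e-01,  2.05946041e-01, -2.48889418e-04, -9.65911465e-04]), 'contact_force': array([ 1.13703918,  0.35246617, -0.01479328]), 'wrist_torque': array([-0.00201298, -0.01499122,  0.00322909]), 'opening': 0.0868837565253788}
scene [[499.14031881819847, 0.0, 267.11886638286444], [0.0, 499.14031881819847, 211.66986856296228], [0.0, 0.0, 1.0]] 0.016266459035399812 [[0.7901, 0.317, -0.5247, 1.1995], [0.6128, -0.4298, 0.6631, -0.7441], [-0.0154, -0.8454, -0.5339, 0.7133], [0.0, 0.0, 0.0, 1.0]]
top [[463.2239358380774, 0.0, 278.8198816343715], [0.0, 463.2239358380774, 213.72157580561776], [0.0, 0.0, 1.0]] -0.04306440824488098 [[-0.0001, -0.9959, 0.0903, 0.4417], [-0.9999, 0.0013, 0.0129, 0.063], [-0.013, -0.0903, -0.9958, 1.4473], [0.0, 0.0, 0.0, 1.0]]
wrist [[319.39994452217616, 0.0, 276.8117529183394], [0.0, 319.39994452217616, 208.60870800556052], [0.0, 0.0, 1.0]] -0.052498047153687825 [[0.403, -0.8797, -0.2524, 0.3403], [-0.9152, -0.3882, -0.1084, -0.587], [-0.0026, 0.2747, -0.9615, 0.3836], [0.0, 0.0, 0.0, 1.0]]
```

View pics/top0.png

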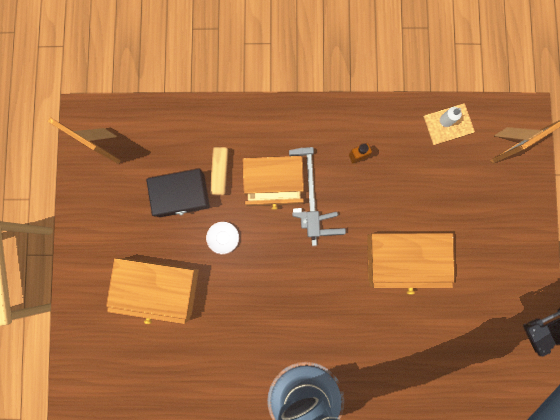

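View pics/scene0.png

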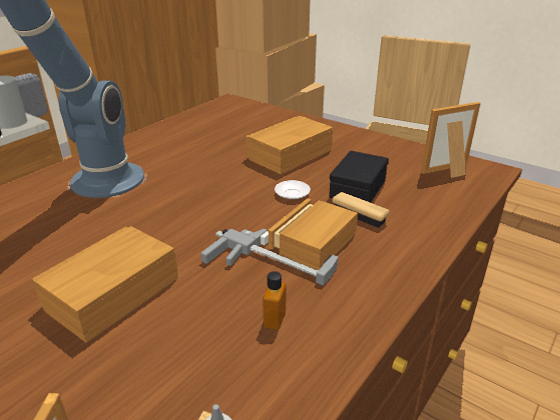

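View pics/wrist0.png

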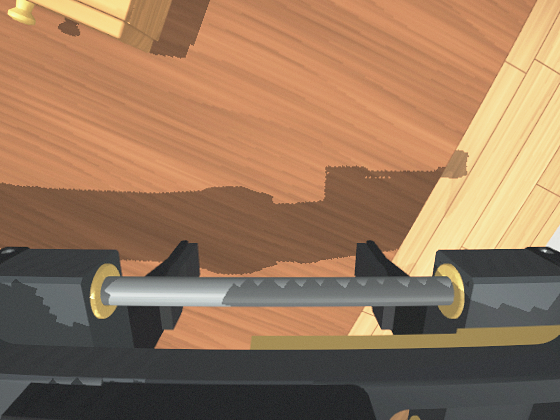

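Chest candidates in the top view are (274,180), (153,290) and (412,260). The two at (153,290) and (412,260) are the larger look-alikes with closed drawers. The one at (274,180) is about 60 px wide with its drawer open and the clamp around it. I'll check it in a close crop.

```bash
cat > h.py <<'E'
import numpy as np, cv2
from cell import arm
def ray(c,u,v):
    K=c["camera_matrix"]; d=np.array([(u-K[0,2])/K[0,0],(v-K[1,2])/K[1,1]])
    s=d.copy()
    for _ in range(20): s=d/(1+c["k1"]*(s@s))
    P=c["pose"]; return P[:3,3],P[:3,:3]@np.array([s[0],s[1],1.])
def onz(c,u,v,z):
    o,d=ray(c,u,v); return (o+d*(z-o[2])/d[2]).round(4)
def proj(c,p):
    P=c["pose"]; q=P[:3,:3].T@(np.array(p)-P[:3,3]); s=q[:2]/q[2]; s=s*(1+c["k1"]*(s@s)); K=c["camera_matrix"]
    return [K[0,0]*s[0]+K[0,2],K[1,1]*s[1]+K[1,2]]
def crop(c,x0,y0,w,h,f,name):
    cv2.imwrite(name,cv2.resize(c["color"][y0:y0+h,x0:x0+w],None,fx=f,fy=f,interpolation=cv2.INTER_CUBIC))
E
python3 - <<'E'
from h import *
c=arm.capture("top"); crop(c,230,135,130,120,5,"pics/topc.png")
c=arm.capture("scene"); crop(c,190,180,180,120,4,"pics/scc.png")
E
```

```text
(no output)
```

View pics/topc.png

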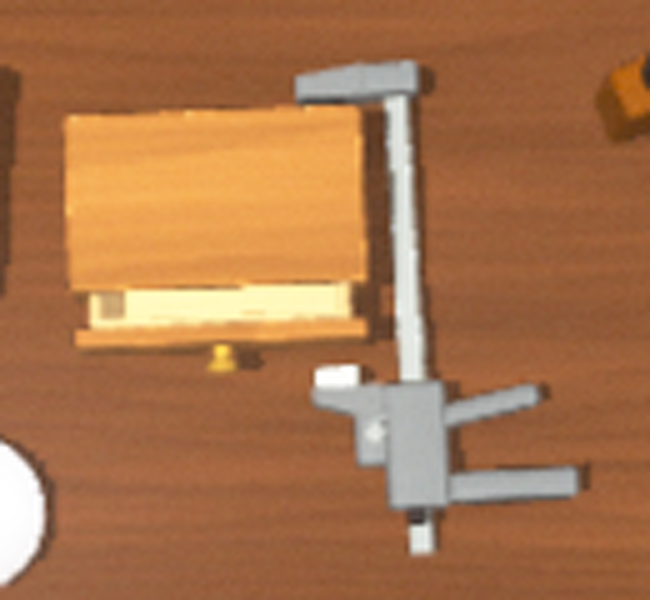

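View pics/scc.png

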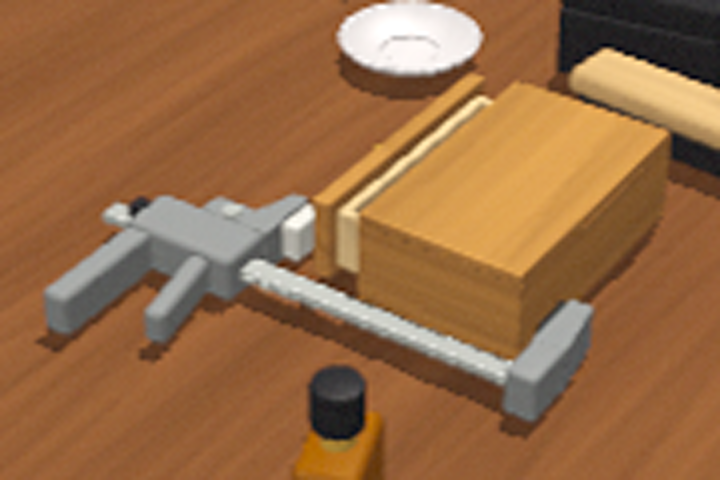

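Run:
```python
from h import *
c=arm.capture("top")
for n,u,v,z in [("chestFL",70,290,.062),("chestFR",366,290,.062),("chestBL",66,116,.062),("chestBR",360,108,.062),
 ("drFL",77,340,.058),("drFR",367,333,.058),("knob",222,370,.033),
 ("jawBL",297,76,.03),("jawBR",416,64,.03),("jawfaceL",300,103,.03),("jawfaceR",385,97,.03),
 ("bar top",397,120,.022),("bar bot",411,375,.022),("barend",423,553,.022),
 ("padfL",316,368,.027),("padfR",358,365,.027),
 ("trigF0",447,405,.026),("trigF1",540,385,.026),("trigB1",542,402,.026),("trigB0",450,425,.026),
 ("hF0",450,475,.03),("hF1",578,467,.03),("hB0",450,501,.03),("hB1",578,493,.03),("bodyFR",440,382,.03),("bodyBR",446,505,.03),("bodyBL",390,507,.03)]:
    uu,vv=u/5+230-.4,v/5+135-.4
    print(n,onz(c,uu,vv,z), "depthz", end=" ")
    o,d=ray(c,uu,vv); print((o+d*c["z_map"][round(vv),round(uu)])[2].round(3))
```

```text
chestFL [0.6315 0.1873 0.062 ] depthz 0.062
chestFR [0.6311 0.0087 0.062 ] depthz 0.002
chestBL [0.7382 0.1905 0.062 ] depthz 0.064
chestBR [0.7426 0.0117 0.062 ] depthz 0.003
drFL [0.6015 0.1832 0.058 ] depthz 0.057
drFR [0.6055 0.008  0.058 ] depthz -0.002
knob [0.5857 0.0961 0.033 ] depthz 0.029
jawBL [0.77   0.0497 0.03  ] depthz 0.029
jawBR [ 0.7774 -0.0244  0.03  ] depthz 0.001
jawfaceL [0.7528 0.0478 0.03  ] depthz 0.028
jawfaceR [ 0.7565 -0.005   0.03  ] depthz 0.016
bar top [ 0.7437 -0.0128  0.022 ] depthz 0.013
bar bot [ 0.5836 -0.0204  0.022 ] depthz 0.017
barend [ 0.4738 -0.0271  0.022 ] depthz 0.025
padfL [0.5875 0.0383 0.027 ] depthz 0.029
padfR [0.5893 0.0125 0.027 ] depthz -0.002
trigF0 [ 0.5646 -0.0422  0.026 ] depthz 0.025
trigF1 [ 0.5769 -0.0996  0.026 ] depthz -0.004
trigB1 [ 0.5664 -0.1007  0.026 ] depthz 0.004
trigB0 [ 0.5522 -0.044   0.026 ] depthz -0.0
hF0 [ 0.5212 -0.0434  0.03  ] depthz 0.026
hF1 [ 0.526  -0.1218  0.03  ] depthz 0.0
hB0 [ 0.5053 -0.0433  0.03  ] depthz 0.006
hB1 [ 0.5101 -0.1216  0.03  ] depthz -0.003
bodyFR [ 0.5784 -0.0378  0.03  ] depthz 0.002
bodyBR [ 0.5029 -0.0409  0.03  ] depthz -0.005
bodyBL [ 0.5017 -0.0066  0.03  ] depthz 0.025
```

The crop confirms the small chest. Its drawer is about 18 mm open, and the clamp's pad (crop 337,378) is in front with the fixed jaw (355,82) behind. In world coordinates:

| Item | Measured |
|---|---|
| Knob face | about (0.586, 0.096) |
| Chest yaw | about 1.5° |
| Clamp yaw | about 3° |

I'll move towards the knob first.

```bash
python3 -m pendant '[[[20,45,0],8.5,0],[[20,45,0],8.5,0],[[20,45,0],8.5,0],[[20,45,0],8.5,0],[[20,45,0],8.5,0],[[20,45,0],8.5,0],[[20,45,0],8.5,0],[[20,45,0],8.5,0]]' 10
python3 - <<'E'
from cell import arm
print(arm.sense()["q"].round(2))
E
```

```text
time_s: 1.1
position: [0.4277, -0.2551, 0.4039]
tcp_rot: [0.693, 0.721, -0.001, 0.004]
contact_force: [1.3, 0.1, 0.1]
opening: 0.0309
[ 0.84  0.21 -0.44  1.93  0.11  1.02  0.38]
```

```bash
python3 -m pendant '[[[14,44,0],0,0],[[14,44,0],0,0],[[14,44,0],0,0],[[14,44,-10],0,0],[[14,44,-20],0,0],[[14,44,-30],0,0],[[14,44,-40],0,0],[[14,40,-40],0,0]]' 10
python3 - <<'E'
from cell import arm
print(arm.sense()["q"].round(2))
E
```

```text
time_s: 1.9
position: [0.5368, 0.0861, 0.2861]
tcp_rot: [0.692, 0.722, 0.005, 0.012]
contact_force: [0.7, -0.6, -0.3]
opening: 0.0002
[ 0.2   0.45 -0.56  1.95  0.35  0.82 -0.51]
```

```bash
python3 -m pendant '[[[3,4,-30],0,0],[[3,4,-25],0,0],[[0,0,-15],0,0],[[0,0,-8],0,0],[[0,0,-3],0,0],[[0,0,0],0,0],[[0,0,0],0,0],[[0,0,0],0,0]]' 10
python3 - <<'E'
from h import *
print(arm.sense()["q"].round(2))
c=arm.capture("top"); crop(c,230,135,130,120,5,"pics/topc2.png")
c=arm.capture("scene"); crop(c,190,160,180,140,4,"pics/scc2.png")
E
```

```text
time_s: 2.7
position: [0.5435, 0.0993, 0.2011]
tcp_rot: [0.689, 0.724, 0.006, 0.011]
contact_force: [0.1, 0.4, 0.6]
opening: 0.0005
[ 0.12  0.58 -0.49  1.98  0.46  0.67 -0.62]
```

View pics/scc2.png

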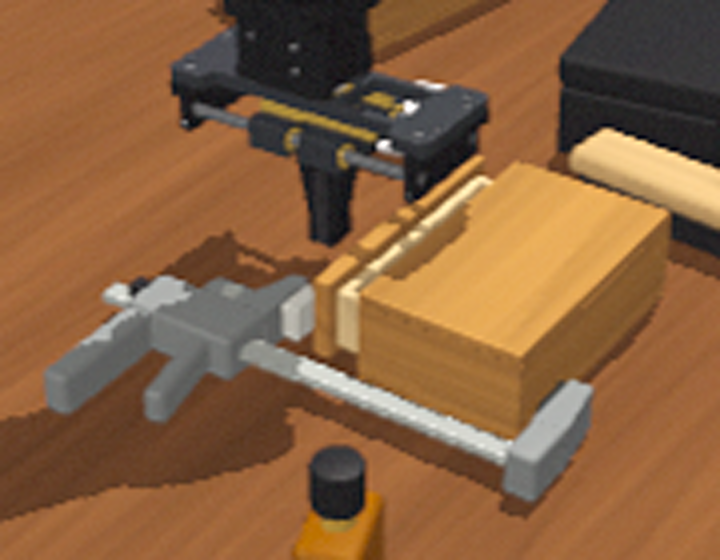

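The closed fingers (330,200) stand in front of the drawer's knob with clearance. Pushing +x now.

```bash
python3 -m pendant '[[[8,0,0],0,0],[[8,0,0],0,0],[[7,0,0],0,0],[[5,0,0],0,0],[[5,0,0],0,0],[[5,0,0],0,0],[[5,0,0],0,0],[[4,0,0],0,0]]' 10
```

```text
time_s: 3.6
position: [0.5925, 0.0998, 0.2012]
tcp_rot: [0.689, 0.724, 0.003, 0.009]
contact_force: [-10.2, 0.9, 7.4]
opening: 0.0005
```

```bash
python3 -m pendant '[[[1,0,0],0,0],[[1,0,0],0,0],[[1,0,0],0,0],[[0,0,0],0,0],[[0,0,0],0,0],[[0,0,0],0,0],[[0,0,0],0,0],[[0,0,0],0,0]]' 10
python3 - <<'E'
from h import *
c=arm.capture("top"); crop(c,230,135,130,120,5,"pics/topc3.png")
c=arm.capture("scene"); crop(c,190,160,180,140,4,"pics/scc3.png")
E
```

```text
time_s: 4.4
position: [0.5938, 0.1002, 0.2002]
tcp_rot: [0.689, 0.724, -0.0, 0.007]
contact_force: [-3.2, 0.6, 2.2]
opening: 0.0001
```

View pics/scc3.png

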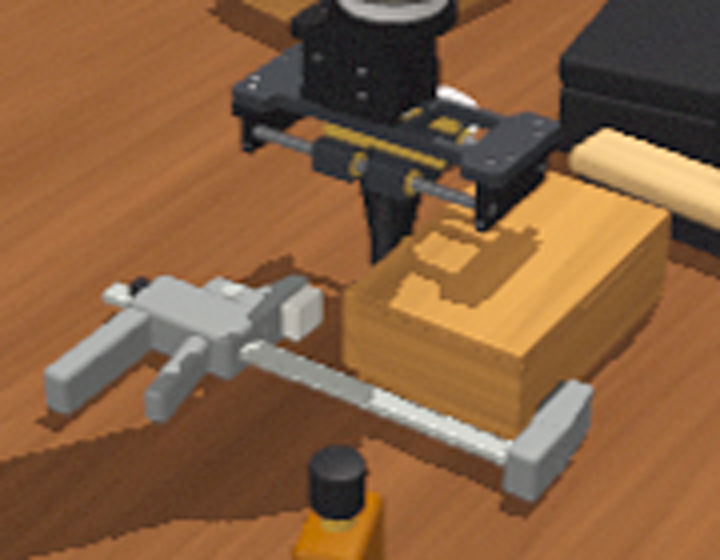

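The drawer front is flush with the carcass (edge at 345,290) and the pad is clear of it. Next I'll back off, rise and go over the clamp's handle and trigger, centred near (0.540, -0.077).

```bash
python3 -m pendant '[[[-15,0,0],0,0],[[-15,0,5],0,0],[[-10,0,35],0,20],[[-8,-20,40],0,50],[[-4,-40,10],0,87],[[0,-40,0],0,87],[[0,-40,0],0,87],[[0,-30,0],0,87]]' 10
```

```text
time_s: 5.3
position: [0.5422, -0.0696, 0.2987]
tcp_rot: [0.684, 0.729, 0.009, 0.015]
contact_force: [0.8, 0.5, -0.1]
opening: 0.0409
```

Run:
```python
from h import *
print(arm.sense()["q"].round(2))
c=arm.capture("top"); crop(c,230,135,130,120,5,"pics/topc4.png")
```

```text
[ 0.49  0.44 -0.56  1.93  0.32  0.83 -0.18]
```

View pics/topc4.png

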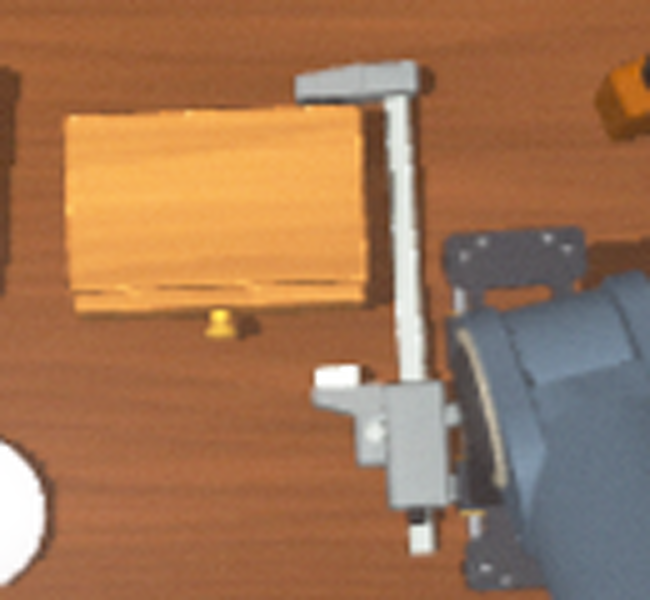

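The drawer is home: its top edge is at crop y≈300, against 335 before. Next I'll centre over the grip and go down with the fingers fully open.

```bash
python3 -m pendant '[[[-2,-7,0],-0.6,87],[[0,-1,0],0,87],[[0,0,0],0,87],[[0,0,-20],0,87],[[0,0,-20],0,87],[[0,0,-20],0,87],[[0,0,-10],0,87],[[0,0,0],0,87]]' 10
python3 - <<'E'
from h import *
c=arm.capture("wrist"); cv2.imwrite("pics/w5.png",c["color"])
c=arm.capture("scene"); crop(c,170,160,180,140,4,"pics/scc5.png")
E
```

```text
time_s: 6.15
position: [0.5415, -0.0785, 0.2293]
tcp_rot: [0.688, 0.725, 0.011, 0.02]
contact_force: [0.7, 0.8, -0.3]
opening: 0.0867
```

View pics/w5.png

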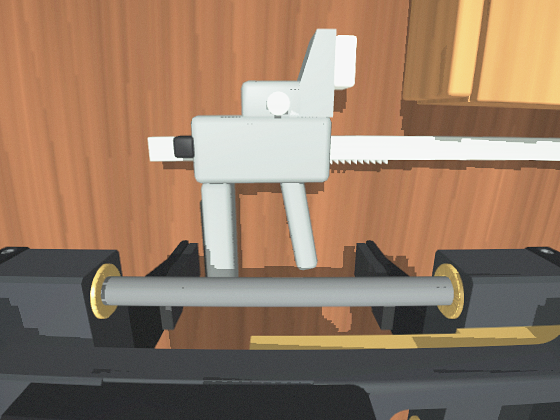

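View pics/scc5.png

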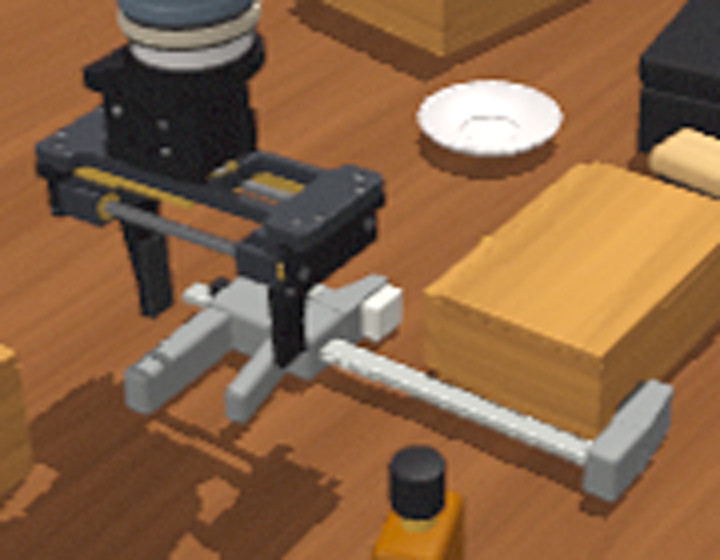

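```bash
cat >> h.py <<'E'
def st():
    from scipy.spatial.transform import Rotation as R
    s=arm.sense(); r=R.from_quat(s["tcp_rot"]).as_matrix(); y=r[:,1]
    print("t",round(s["time_s"],2),"grasp",(s["position"]+.164*r[:,2]).round(4),"tip",(s["position"]+.182*r[:,2]).round(4),"yaxis",y.round(3),"yaw",np.degrees(np.arctan2(y[1],y[0])).round(1),"F",s["contact_force"].round(1),"op",s["opening"].round(4))
E
python3 -c "from h import *; st()"
```

```text
Traceback (most recent call last):
  File "h.py", line 18, in st
    print("t",round(s["time_s"],2),"grasp",(s["position"]+.164*r[:,2]).round(4),"tip",(s["position"]+.182*r[:,2]).round(4),"yaxis",y.round(3),"yaw",np.degrees(np.arctan2(y[1],y[0])).round(1),"F",s["contact_force"].round(1),"op",s["opening"].round(4))
                                                                                                                                                                                                                                    ^^^^^^^^^^^^^^^^^^
AttributeError: 'float' object has no attribute 'round'
```

```bash
sed -i 's/s\["opening"\].round(4)/round(s["opening"],4)/' h.py
python3 -c "from h import *; st()"
```

```text
t 6.25 grasp [ 0.5498 -0.0806  0.0668] tip [ 0.5506 -0.0808  0.0489] yaxis [0.998 0.052 0.046] yaw 3.0 F [0.  0.9 0.4] op 0.0868
```

```bash
python3 -m pendant '[[[-5,1,0],0,87],[[-5,1,0],0,87],[[0,0,0],0,87],[[0,0,-14],0,87],[[0,0,-14],0,87],[[0,0,-8],0,87],[[0,0,0],0,87],[[0,0,0],0,87]]' 10
python3 - <<'E'
from h import *
st()
c=arm.capture("scene"); crop(c,170,160,180,140,4,"pics/scc6.png")
E
```

```text
time_s: 7.05
position: [0.5317, -0.0766, 0.1936]
tcp_rot: [0.689, 0.725, 0.013, 0.023]
contact_force: [-1.0, -0.1, 0.9]
opening: 0.0874
t 7.05 grasp [ 0.5401 -0.0786  0.0298] tip [ 0.541  -0.0788  0.0118] yaxis [0.997 0.051 0.05 ] yaw 3.0 F [-1.  -0.1  0.9] op 0.0874
```

View pics/scc6.png

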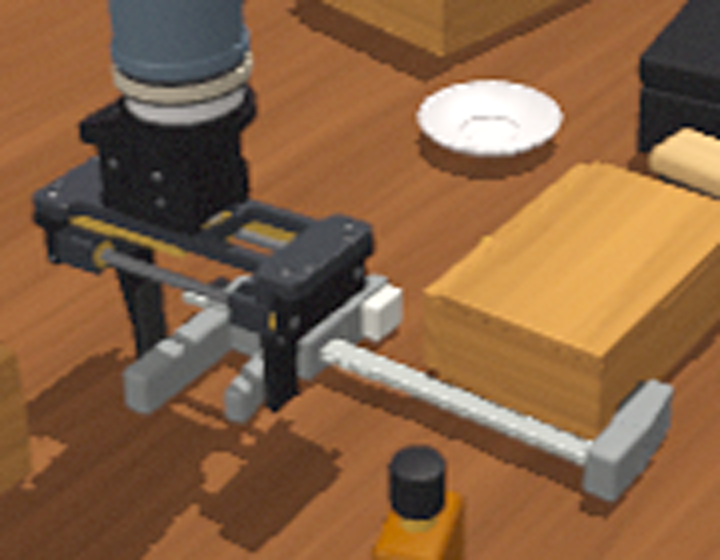

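The fingers straddle the handle (145,360) and trigger (280,390). First pumping stroke, gentle.

```bash
python3 -m pendant '[[[0,0,-3],0,75],[[0,0,0],0,69],[[0,0,0],0,62],[[-2,0,0],0,55],[[-3,0,0],0,48],[[-3,0,0],0,42],[[-2,0,0],0,37],[[0,0,0],0,36]]' 12
python3 - <<'E'
from h import *
st()
c=arm.capture("scene"); crop(c,170,160,180,140,4,"pics/scc7.png")
c=arm.capture("top"); crop(c,230,135,130,120,5,"pics/topc7.png")
E
```

```text
time_s: 7.9
position: [0.5218, -0.0767, 0.1914]
tcp_rot: [0.689, 0.724, 0.015, 0.024]
contact_force: [0.3, 1.0, -2.6]
opening: 0.0385
t 7.9 grasp [ 0.5309 -0.0786  0.0277] tip [ 0.5319 -0.0788  0.0097] yaxis [0.997 0.051 0.055] yaw 2.9 F [ 0.3  1.  -2.6] op 0.0385
```

View pics/scc7.png

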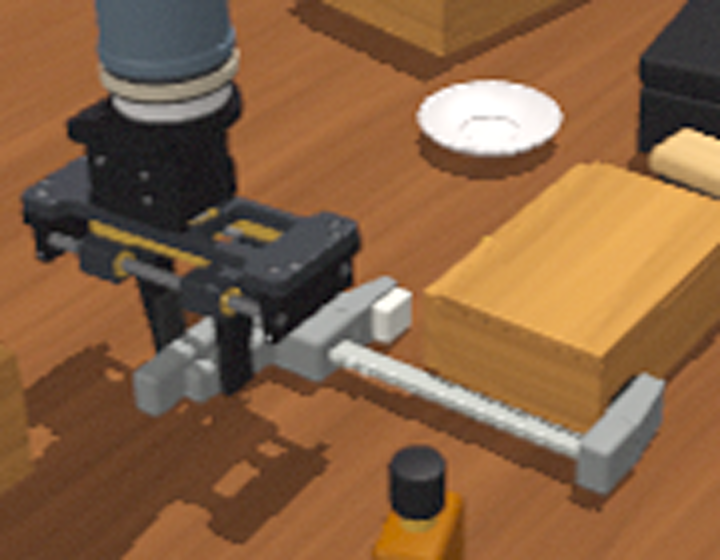

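View pics/topc7.png

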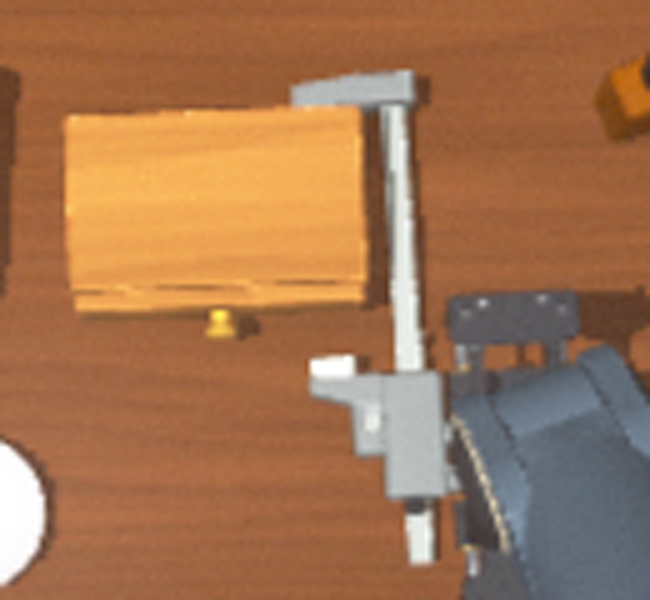

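The first stroke went through: the pad moved towards the drawer and the fixed jaw towards the back. While it's still squeezed, I'll drag the clamp to -x to bring the fixed jaw near the back, then let out.

```bash
python3 -m pendant '[[[-2,0,0],0,36],[[-2,0,0],0,36],[[-2,0,0],0,36],[[-2,0,0],0,36],[[0,0,0],0,36],[[0,0,0],0,36],[[0,0,0],0,36],[[0,0,0],0,36]]' 12; python3 -c "from h import *; st()"
python3 -m pendant '[[[2,0,0],0,46],[[4,0,0],0,56],[[4,0,0],0,66],[[3,0,0],0,76],[[1,0,0],0,82],[[0,0,0],0,82],[[0,0,0],0,82],[[0,0,0],0,82]]' 12
python3 - <<'E'
from h import *
st()
c=arm.capture("scene"); crop(c,170,160,180,140,4,"pics/scc8.png")
c=arm.capture("top"); crop(c,230,135,130,120,5,"pics/topc8.png")
E
```

```text
time_s: 8.8
position: [0.5177, -0.0754, 0.1928]
tcp_rot: [0.689, 0.724, 0.02, 0.027]
contact_force: [3.7, 0.4, -3.4]
opening: 0.0379
t 8.8 grasp [ 0.5288 -0.0767  0.0292] tip [ 0.53   -0.0768  0.0112] yaxis [0.997 0.05  0.067] yaw 2.8 F [ 3.7  0.4 -3.4] op 0.0379
time_s: 9.6
position: [0.531, -0.0759, 0.1925]
tcp_rot: [0.689, 0.725, 0.017, 0.026]
contact_force: [-0.4, -0.1, -0.5]
opening: 0.0812
t 9.6 grasp [ 0.5411 -0.0776  0.0288] tip [ 0.5422 -0.0778  0.0109] yaxis [0.997 0.051 0.061] yaw 2.9 F [-0.4 -0.1 -0.5] op 0.0812
```

View pics/scc8.png

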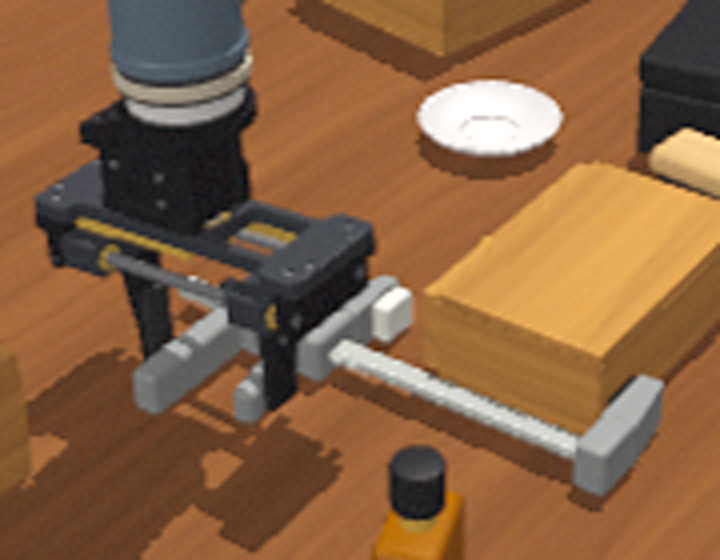

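View pics/topc8.png

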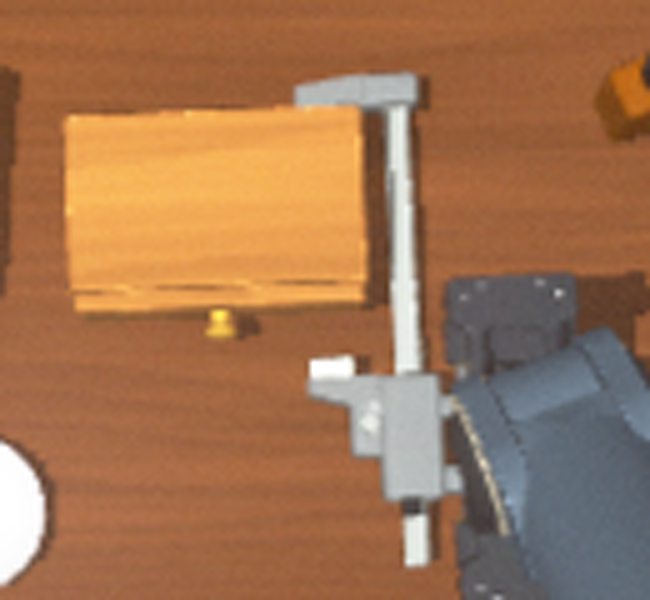

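```bash
python3 -m pendant '[[[0,0,-2],0,74],[[0,0,0],0,68],[[-2,0,0],0,61],[[-3,0,0],0,54],[[-3,0,0],0,47],[[-3,0,0],0,41],[[-2,0,0],0,36],[[0,0,0],0,36]]' 12; python3 -c "from h import *; st()"
python3 -m pendant '[[[0,0,0],0,36],[[0,0,0],0,36],[[2,0,0],0,46],[[4,0,0],0,56],[[4,0,0],0,66],[[4,0,0],0,76],[[2,0,0],0,82],[[0,0,0],0,82]]' 12
python3 - <<'E'
from h import *
st()
c=arm.capture("scene"); crop(c,170,160,180,140,4,"pics/scc9.png")
c=arm.capture("top"); crop(c,230,135,130,120,5,"pics/topc9.png")
E
```

```text
time_s: 10.5
position: [0.5224, -0.0733, 0.1928]
tcp_rot: [0.688, 0.725, 0.026, 0.031]
contact_force: [2.3, 1.7, -2.5]
opening: 0.038
t 10.5 grasp [ 0.5357 -0.0739  0.0293] tip [ 0.5371 -0.074   0.0114] yaxis [0.995 0.053 0.08 ] yaw 3.1 F [ 2.3  1.7 -2.5] op 0.038
time_s: 11.3
position: [0.5376, -0.0735, 0.1919]
tcp_rot: [0.688, 0.725, 0.023, 0.029]
contact_force: [0.4, -0.2, 0.2]
opening: 0.0768
t 11.3 grasp [ 0.5497 -0.0744  0.0283] tip [ 0.551  -0.0745  0.0104] yaxis [0.996 0.053 0.073] yaw 3.0 F [ 0.4 -0.2  0.2] op 0.0768
```

View pics/scc9.png

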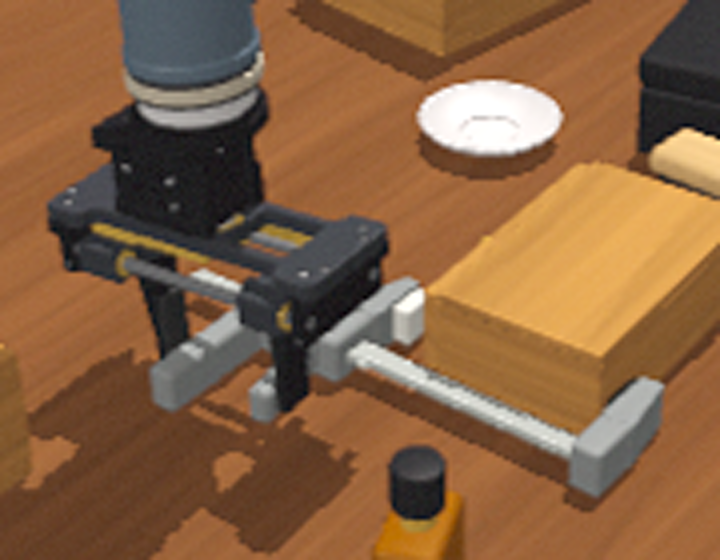

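View pics/topc9.png

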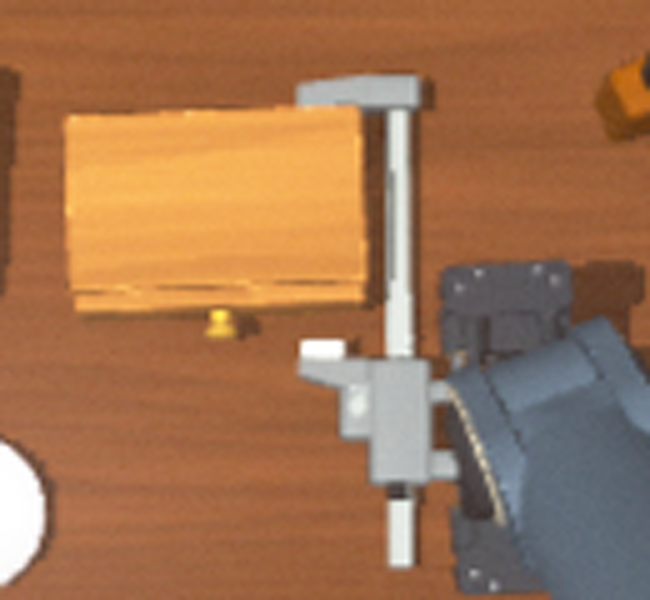

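The jaw is closing about 10 mm per stroke. The bar has yawed about 3° clockwise (far end x=397, near end x=401 in the crop), so I'll pull the handle a little to -y during the next stroke.

```bash
python3 -m pendant '[[[1,0,-2],0,74],[[0,0,0],0,68],[[-2,0,0],0,61],[[-2,-1,0],0,54],[[-3,-1,0],0,47],[[-2,-2,0],0,41],[[-2,-2,0],0,36],[[0,-2,0],0,36]]' 12; python3 -c "from h import *; st()"
python3 -m pendant '[[[0,-2,0],0,36],[[0,-1,0],0,36],[[0,-1,0],0,36],[[0,0,0],0,36],[[0,0,0],0,36],[[0,0,0],0,36],[[0,0,0],0,36],[[0,0,0],0,36]]' 12
python3 - <<'E'
from h import *
st()
c=arm.capture("scene"); crop(c,170,160,180,140,4,"pics/scc10.png")
c=arm.capture("top"); crop(c,230,135,130,120,5,"pics/topc10.png")
E
```

```text
time_s: 12.2
position: [0.5312, -0.0786, 0.1919]
tcp_rot: [0.686, 0.726, 0.032, 0.033]
contact_force: [3.7, 2.2, -2.5]
opening: 0.038
t 12.2 grasp [ 0.5462 -0.0782  0.0285] tip [ 0.5478 -0.0782  0.0106] yaxis [0.994 0.056 0.091] yaw 3.2 F [ 3.7  2.2 -2.5] op 0.038
time_s: 13.0
position: [0.5317, -0.0816, 0.1919]
tcp_rot: [0.686, 0.726, 0.034, 0.033]
contact_force: [4.4, 1.9, -2.9]
opening: 0.0372
t 13.0 grasp [ 0.5471 -0.0808  0.0286] tip [ 0.5488 -0.0807  0.0107] yaxis [0.994 0.056 0.094] yaw 3.2 F [ 4.4  1.9 -2.9] op 0.0372
```

View pics/scc10.png

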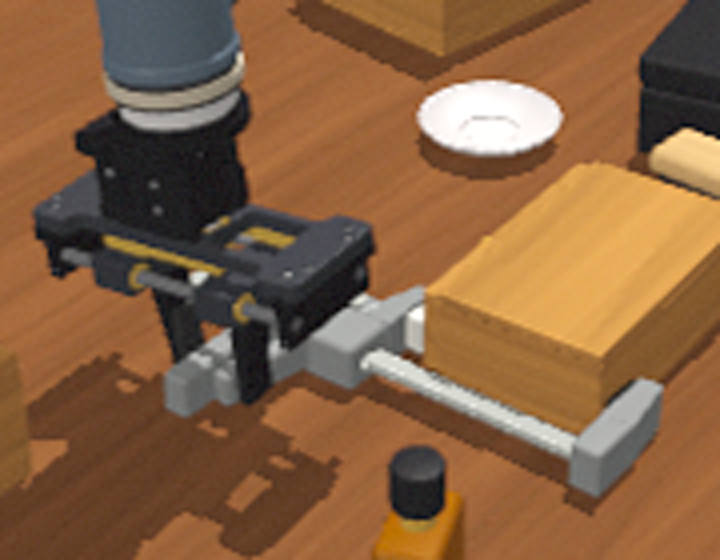

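View pics/topc10.png

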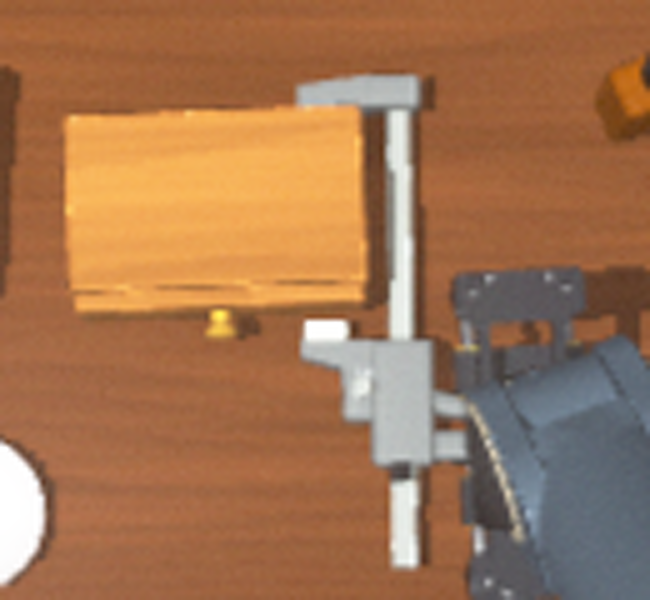

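The pad (325,328) is now within a few mm of the drawer front, and the fixed jaw still has a gap of about 6 mm. I'll drag the squeezed clamp to -x until the force rises, which shows the fixed jaw is on the back.

```bash
python3 -m pendant '[[[-3,-1,0],0,36],[[-3,-1,0],0,36],[[-3,-1,0],0,36],[[-3,-1,0],0,36],[[-2,0,0],0,36],[[0,0,0],0,36],[[0,0,0],0,36],[[0,0,0],0,36]]' 12
python3 - <<'E'
from h import *
st()
c=arm.capture("scene"); crop(c,170,160,180,140,4,"pics/scc11.png")
c=arm.capture("top"); crop(c,230,135,130,120,5,"pics/topc11.png")
E
```

```text
time_s: 13.9
position: [0.5261, -0.0829, 0.1952]
tcp_rot: [0.686, 0.725, 0.047, 0.04]
contact_force: [4.7, 2.2, -3.1]
opening: 0.0372
t 13.9 grasp [ 0.5462 -0.0806  0.0324] tip [ 0.5484 -0.0804  0.0146] yaxis [0.991 0.055 0.123] yaw 3.2 F [ 4.7  2.2 -3.1] op 0.0372
```

View pics/scc11.png

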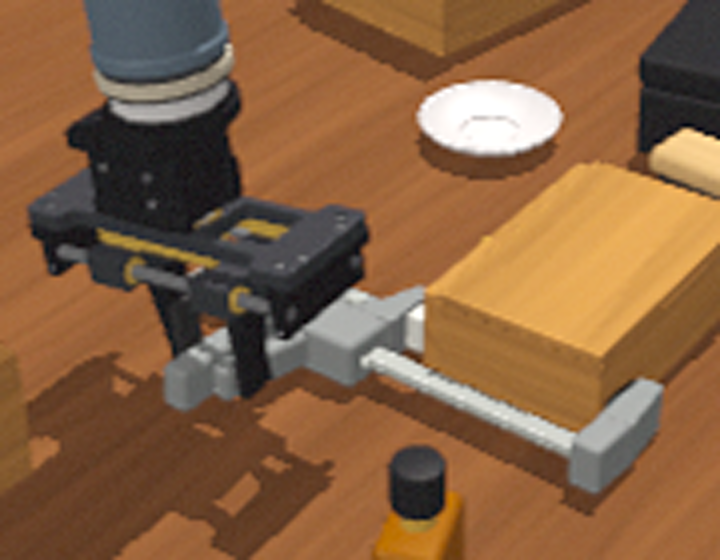

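View pics/topc11.png

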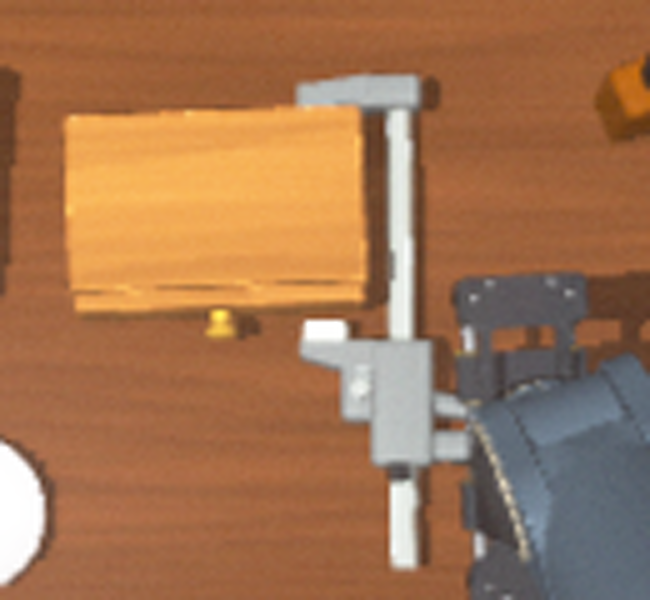

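The clamp didn't move while the pull grew; the hand tilted instead. The jaw's back edge is at x≈0.769, so its face is at ≈0.743 and already at the chest's back. I'll let the trigger out for the next stroke.

```bash
python3 -m pendant '[[[3,0,0],0,46],[[4,0,0],0,56],[[4,0,0],0,66],[[3,0,0],0,76],[[1,0,-2],0,82],[[0,0,-2],0,82],[[0,0,0],0,82],[[0,0,0],0,82]]' 8
python3 - <<'E'
from h import *
st()
c=arm.capture("scene"); crop(c,170,160,180,140,4,"pics/scc12.png")
c=arm.capture("top"); crop(c,230,135,130,120,5,"pics/topc12.png")
K=lambda u,v:(u/5+229.6,v/5+134.6)
for n,u,v,z in [("jawbackR",418,77,.03),("jawbackL",300,88,.03),("padfL",303,320,.027),("padfR",350,320,.027),("dfr",366,302,.058),("dfl",77,312,.058)]: print(n,onz(c,*K(u,v),z))
E
```

```text
time_s: 14.8
position: [0.5404, -0.0842, 0.1904]
tcp_rot: [0.686, 0.725, 0.043, 0.039]
contact_force: [0.4, 0.6, 0.6]
opening: 0.0814
t 14.8 grasp [ 0.5593 -0.0826  0.0275] tip [ 0.5614 -0.0824  0.0096] yaxis [0.992 0.055 0.116] yaw 3.2 F [0.4 0.6 0.6] op 0.0814
jawbackR [ 0.7691 -0.0256  0.03  ]
jawbackL [0.7623 0.0478 0.03  ]
padfL [0.6173 0.0463 0.027 ]
padfR [0.6172 0.0173 0.027 ]
dfr [0.6243 0.0085 0.058 ]
dfl [0.6186 0.1833 0.058 ]
```

View pics/scc12.png

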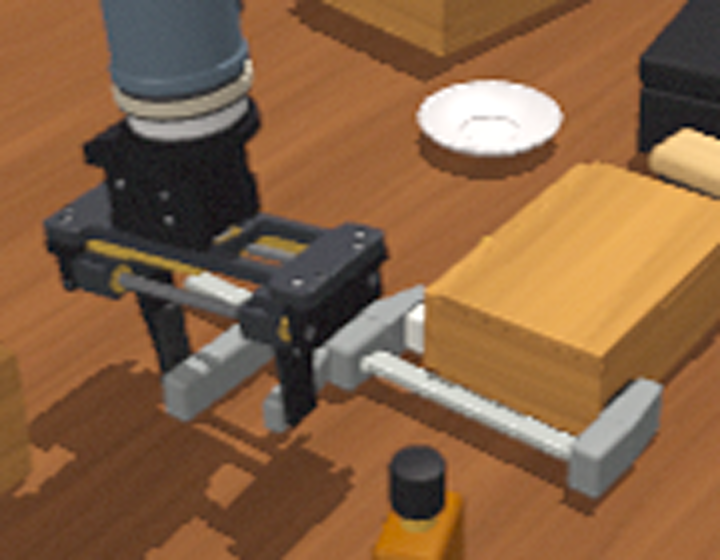

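View pics/topc12.png

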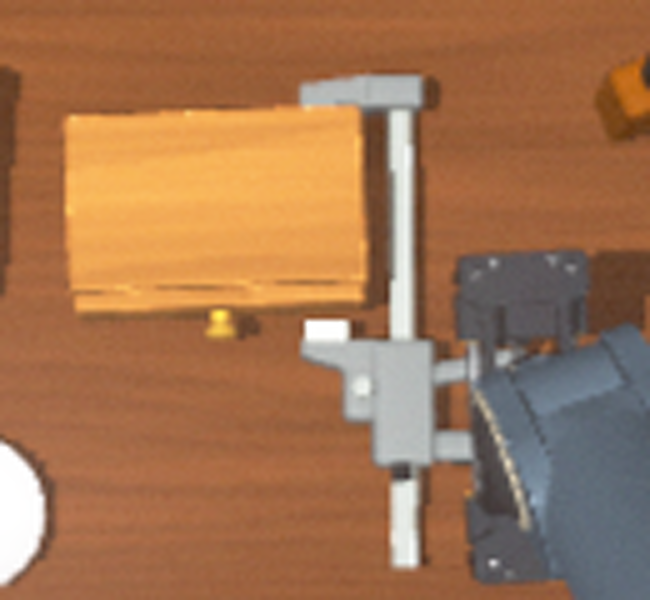

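The measured pad gap is about 6 mm and the fixed jaw is at the back. I'll re-centre, then squeeze with a limited grip so that the grip force caps the pad pressure.

```bash
python3 -m pendant '[[[3,0,-1],-0.8,82],[[2,0,-1],-0.8,76],[[0,0,0],0,69],[[0,0,0],0,63],[[-1,0,0],0,58],[[-1,0,0],0,53],[[-1,0,0],0,49],[[0,0,0],0,46]]' 7
python3 - <<'E'
from h import *
st()
c=arm.capture("top"); crop(c,230,135,130,120,5,"pics/topc13.png")
E
```

```text
time_s: 15.7
position: [0.5413, -0.0861, 0.1878]
tcp_rot: [0.698, 0.713, 0.041, 0.039]
contact_force: [-0.5, 0.8, -0.4]
opening: 0.0489
t 15.7 grasp [ 0.5596 -0.0855  0.0248] tip [ 0.5617 -0.0854  0.0069] yaxis [0.993 0.021 0.112] yaw 1.2 F [-0.5  0.8 -0.4] op 0.0489
```

View pics/topc13.png

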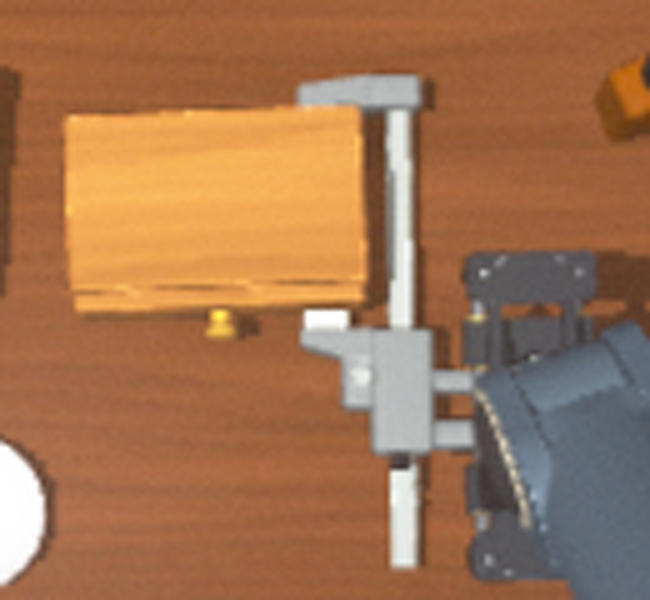

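The pad (crop 325,320) is now about touching. I'll continue the squeeze.

```bash
python3 -m pendant '[[[0,0,0],0,45],[[0,0,0],0,43],[[0,0,0],0,42],[[0,0,0],0,40],[[0,0,0],0,39],[[0,0,0],0,37],[[0,0,0],0,36],[[0,0,0],0,36]]' 7
python3 - <<'E'
from h import *
st()
c=arm.capture("top"); crop(c,230,135,130,120,5,"pics/topc14.png")
c=arm.capture("scene"); crop(c,170,160,180,140,4,"pics/scc14.png")
E
```

```text
time_s: 16.55
position: [0.5405, -0.0861, 0.1875]
tcp_rot: [0.698, 0.714, 0.04, 0.038]
contact_force: [-1.8, -0.3, 0.2]
opening: 0.0431
t 16.55 grasp [ 0.5585 -0.0855  0.0245] tip [ 0.5604 -0.0854  0.0066] yaxis [0.994 0.022 0.11 ] yaw 1.3 F [-1.8 -0.3  0.2] op 0.0431
```

View pics/topc14.png

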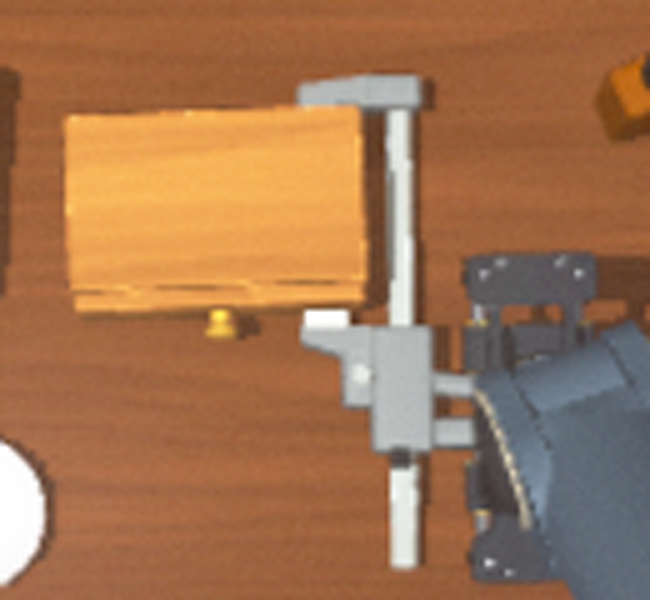

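View pics/scc14.png

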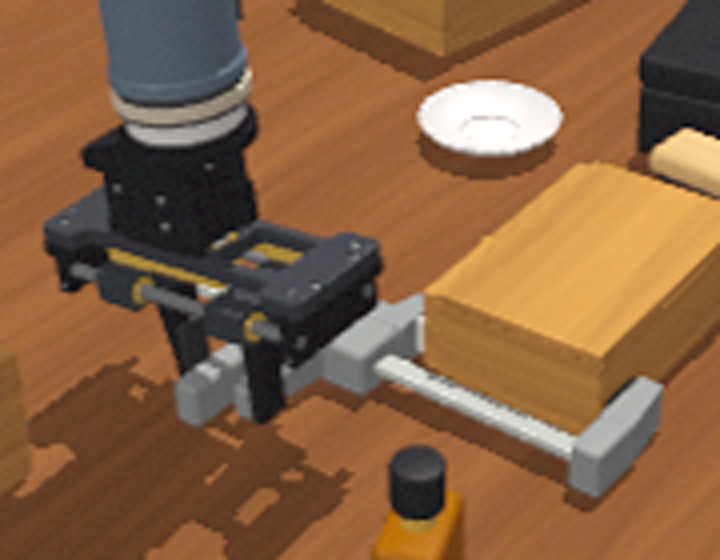

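```bash
python3 -m pendant '[[[0,0,0],0,36],[[0,0,0],0,36],[[0,0,0],0,36],[[0,0,0],0,36],[[0,0,0],0,36],[[0,0,0],0,36],[[0,0,0],0,36],[[0,0,0],0,36]]' 7
python3 - <<'E'
from h import *
st()
c=arm.capture("wrist"); cv2.imwrite("pics/w15.png",c["color"])
c=arm.capture("top"); crop(c,280,180,50,50,12,"pics/topc15.png")
c=arm.capture("scene"); crop(c,250,220,60,45,12,"pics/scc15.png")
E
```

```text
time_s: 17.45
position: [0.5405, -0.0861, 0.1875]
tcp_rot: [0.698, 0.714, 0.04, 0.038]
contact_force: [-0.7, -0.4, 1.0]
opening: 0.0433
t 17.45 grasp [ 0.5584 -0.0855  0.0245] tip [ 0.5604 -0.0855  0.0066] yaxis [0.994 0.022 0.11 ] yaw 1.3 F [-0.7 -0.4  1. ] op 0.0433
```

View pics/w15.png

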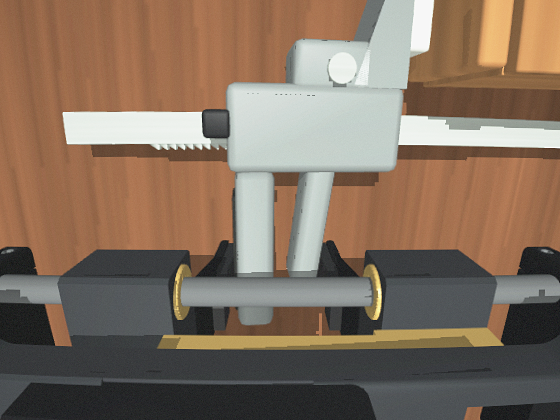

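View pics/topc15.png

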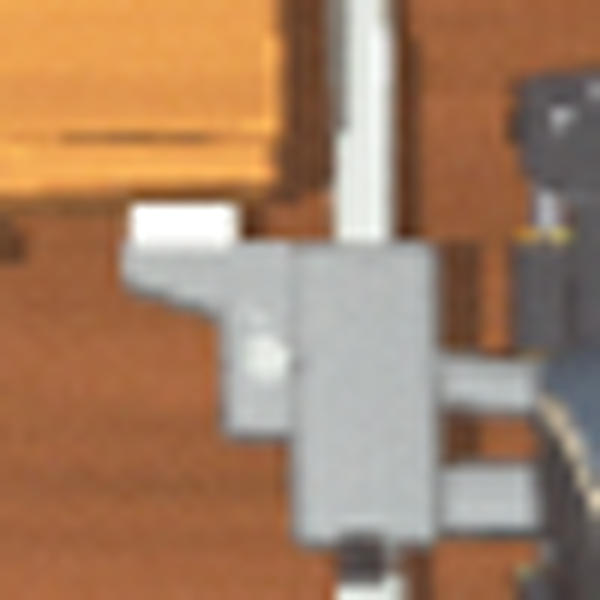

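View pics/scc15.png

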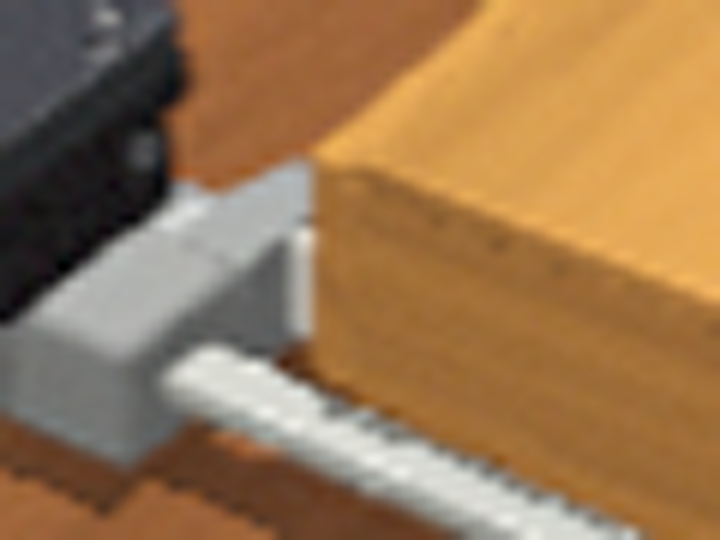

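Run:
```python
from h import *
c=arm.capture("top"); crop(c,230,135,130,120,5,"pics/topc16.png")
for n in (4,8,9,10,11,12,13,14,16):
    g=cv2.imread(f"pics/topc{n}.png").astype(float)
    x0={4:325,8:318,9:310}.get(n,312)
    g=g[300:420,x0:x0+25].min(axis=2).mean(axis=1)   # pad white ~230, jaw ~150, wood low
    m=g>190; i=np.where(m)[0]
    # jaw upper edge: descend through 190 ; front edge: rise through 140
    def cross(a,b,l): 
        for k in range(a,b):
            if (g[k]-l)*(g[k+1]-l)<=0: return k+(l-g[k])/(g[k+1]-g[k])
    mid=int(i.mean()); 
    f=[k for k in range(0,mid) if g[k]<140<=g[k+1]][-1]; f=f+(140-g[f])/(g[f+1]-g[f]); r=cross(mid,119,195)
    print(n,300+round(f,2),300+round(r,2),"thick mm",round((r-f)/5*3.1,2),g.max().round())
```

```text
4 364.72 390.25 thick mm 15.83 255.0
8 357.39 379.88 thick mm 13.94 255.0
9 338.8 360.71 thick mm 13.59 255.0
10 319.15 344.87 thick mm 15.95 255.0
11 319.16 345.6 thick mm 16.4 255.0
12 319.17 344.27 thick mm 15.56 255.0
13 309.24 329.71 thick mm 12.69 255.0
14 309.23 330.41 thick mm 13.13 255.0
16 309.24 330.38 thick mm 13.1 255.0
```

Run:
```python
from h import *
c=arm.capture("wrist"); crop(c,340,0,110,100,7,"pics/w16.png")
print([round(float(c["z_map"][30,k]),3) for k in (395,405,415,422,428,440)])
```

```text
[0.13, 0.13, 0.133, 0.133, 0.134, 0.129]
```

View pics/w16.png

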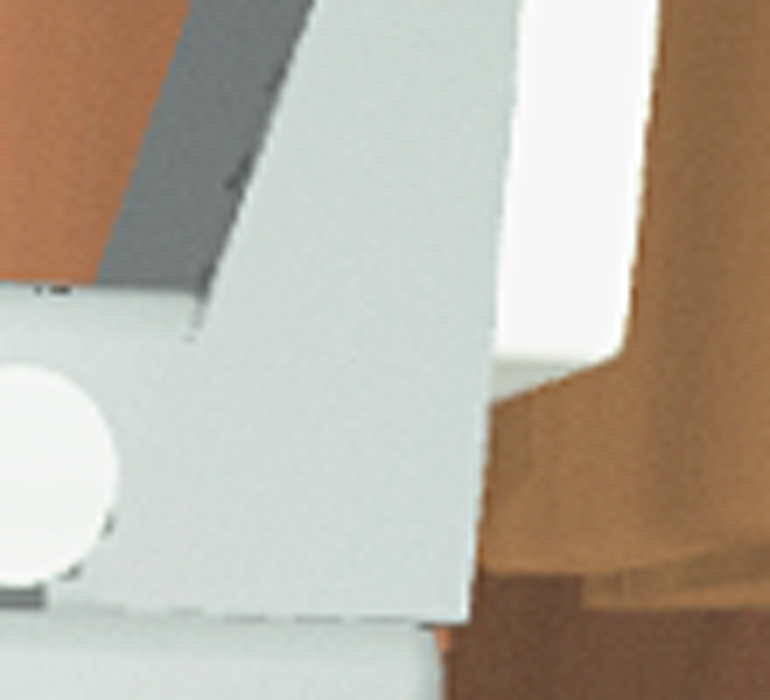

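Run:
```python
from h import *
c=arm.capture("wrist")
for r,a,b in ((50,517,654),(200,508,643),(300,500,633)):
    A=onz(c,340+a/7-.4,r/7-.4,.030);B=onz(c,340+b/7-.4,r/7-.4,.027);print(A,B,(B-A)[0])
# heights from depth
for u in (400,422,426):
    o,d=ray(c,u,30); print((o+d*c["z_map"][30,u]).round(4))
```

```text
[0.611  0.0361 0.03  ] [0.6214 0.0378 0.027 ] 0.010399999999999965
[0.6113 0.0279 0.03  ] [0.6217 0.0294 0.027 ] 0.010400000000000076
[0.6114 0.0223 0.03  ] [0.6218 0.0237 0.027 ] 0.010399999999999965
[0.6067 0.0272 0.0286]
[0.6175 0.0284 0.0269]
[0.6189 0.0283 0.0277]
```

From the wrist view, the visible pad thickness is 10.4 mm (12 free), so it's squashed about 1.6 mm, or 4 N. That's only just enough, so I'll raise the grip a little.

```bash
python3 -m pendant '[[[0,0,0],0,36],[[0,0,0],0,36],[[0,0,0],0,36],[[0,0,0],0,36],[[0,0,0],0,36],[[0,0,0],0,36],[[0,0,0],0,36],[[0,0,0],0,36]]' 8
python3 - <<'E'
from h import *
st()
c=arm.capture("wrist"); crop(c,340,0,110,100,7,"pics/w17.png")
E
```

```text
time_s: 18.55
position: [0.5401, -0.0861, 0.1873]
tcp_rot: [0.698, 0.714, 0.039, 0.038]
contact_force: [-1.9, -0.4, 1.5]
opening: 0.0405
t 18.55 grasp [ 0.5578 -0.0855  0.0243] tip [ 0.5598 -0.0854  0.0064] yaxis [0.994 0.022 0.108] yaw 1.3 F [-1.9 -0.4  1.5] op 0.0405
```

View pics/w17.png

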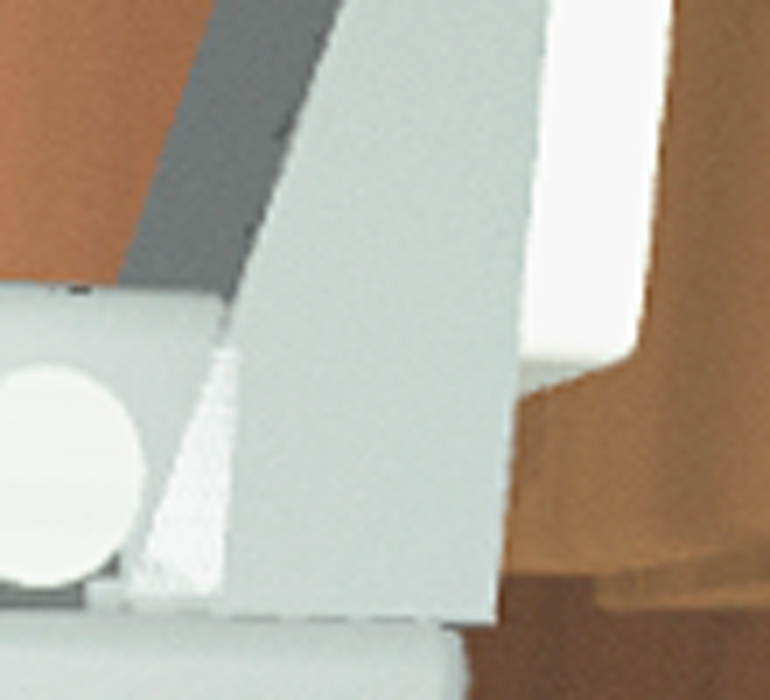

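Run:
```python
from h import *
from scipy.spatial.transform import Rotation as R
c=arm.capture("wrist"); s=arm.sense()
def T(p,q): M=np.eye(4); M[:3,:3]=R.from_quat(q).as_matrix(); M[:3,3]=p; return M
X=np.linalg.inv(T(s["position"],s["tcp_rot"]))@c["pose"]
for r,a,b in ((50,544,670),(200,535,656),(300,526,645)):
    A=onz(c,340+a/7-.4,r/7-.4,.030);B=onz(c,340+b/7-.4,r/7-.4,.027);print("now",A,B,(B-A)[0])
c5=dict(c); c5["pose"]=T([0.5415,-0.0785,0.2293],[0.688,.725,.011,.02])@X
im=cv2.imread("pics/w5.png")
for row in (45,55,65,75): print(row,im[row,328:364].min(axis=1).tolist())
cv2.imwrite("pics/w5c.png",cv2.resize(im[20:110,290:390],None,fx=7,fy=7,interpolation=cv2.INTER_CUBIC))
for r,a,b in ((45,335,357),(65,335,356)):
    pass
np.save("c5pose.npy",c5["pose"])
```

```text
now [0.6118 0.0361 0.03  ] [0.6216 0.0378 0.027 ] 0.009800000000000031
now [0.6122 0.0279 0.03  ] [0.6217 0.0294 0.027 ] 0.009500000000000064
now [0.6123 0.0224 0.03  ] [0.6217 0.0236 0.027 ] 0.009400000000000075
45 [228, 226, 227, 225, 226, 227, 224, 235, 248, 247, 247, 247, 247, 247, 247, 247, 247, 247, 247, 247, 247, 247, 247, 247, 247, 247, 248, 250, 202, 78, 86, 89, 87, 87, 81, 84]
55 [227, 227, 226, 227, 226, 225, 224, 247, 248, 247, 247, 247, 247, 247, 247, 247, 247, 247, 247, 247, 247, 247, 247, 247, 247, 247, 248, 252, 96, 84, 89, 91, 89, 87, 83, 85]
65 [227, 227, 227, 226, 225, 223, 230, 247, 248, 247, 247, 247, 247, 247, 247, 247, 247, 247, 247, 247, 247, 247, 247, 247, 247, 248, 251, 172, 83, 84, 88, 87, 86, 84, 88, 84]
75 [223, 226, 225, 225, 224, 224, 242, 248, 247, 247, 247, 247, 247, 247, 247, 247, 247, 247, 247, 247, 247, 247, 247, 247, 248, 249, 241, 135, 79, 91, 88, 86, 84, 86, 82, 87]
```

View pics/w5c.png

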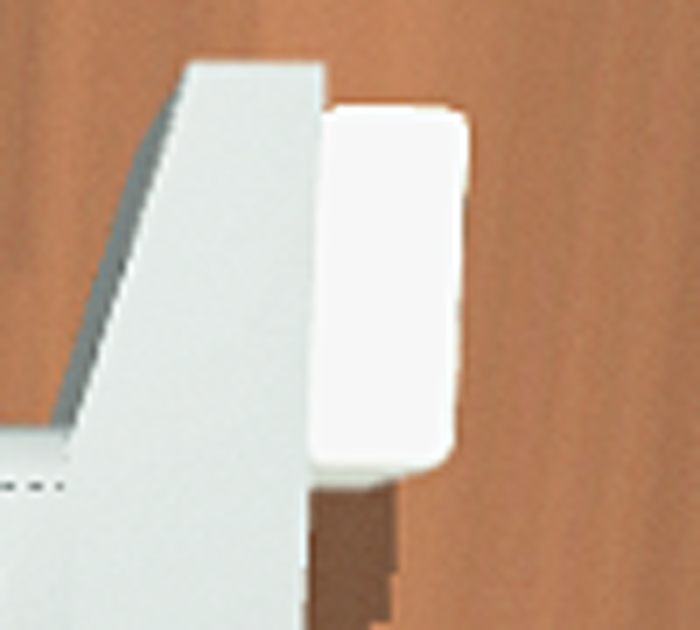

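Run:
```python
from h import *
c=arm.capture("wrist"); c["pose"]=np.load("c5pose.npy")
for r,a,b in ((45,334.8,355.7),(55,334.5,355.1),(65,334.2,354.5)):
    A=onz(c,a,r,.030);B=onz(c,b,r,.027);print(A,B,(B-A)[0], (B-A)@[np.cos(.052),np.sin(.052),0])
```

```text
[0.5737 0.0328 0.03  ] [0.5854 0.0342 0.027 ] 0.011700000000000044 0.011756952359993682
[0.574 0.028 0.03 ] [0.5856 0.0293 0.027 ] 0.011600000000000055 0.011651889872681223
[0.5743 0.0231 0.03  ] [0.5858 0.0243 0.027 ] 0.011499999999999955 0.011546827385368653
```

Calibrated against the free pad in the earlier wrist view (reads 11.65 mm), it's now squashed about 2.1 mm, or roughly 5.5 N. One more small step brings it to mid-range.

```bash
python3 -m pendant '[[[0,0,0],0,36],[[0,0,0],0,36],[[0,0,0],0,36],[[0,0,0],0,36],[[0,0,0],0,36],[[0,0,0],0,36],[[0,0,0],0,36],[[0,0,0],0,36]]' 8.7
python3 - <<'E'
from h import *
st()
c=arm.capture("wrist"); crop(c,340,0,110,100,7,"pics/w18.png")
c=arm.capture("scene"); crop(c,170,160,180,140,4,"pics/scc18.png")
c=arm.capture("top"); crop(c,230,135,130,120,5,"pics/topc18.png")
E
```

```text
time_s: 19.5
position: [0.5398, -0.0861, 0.1872]
tcp_rot: [0.698, 0.714, 0.039, 0.037]
contact_force: [-1.4, -1.2, 1.0]
opening: 0.0379
t 19.5 grasp [ 0.5573 -0.0856  0.0241] tip [ 0.5593 -0.0855  0.0062] yaxis [0.994 0.022 0.107] yaw 1.3 F [-1.4 -1.2  1. ] op 0.0379
```

View pics/w18.png

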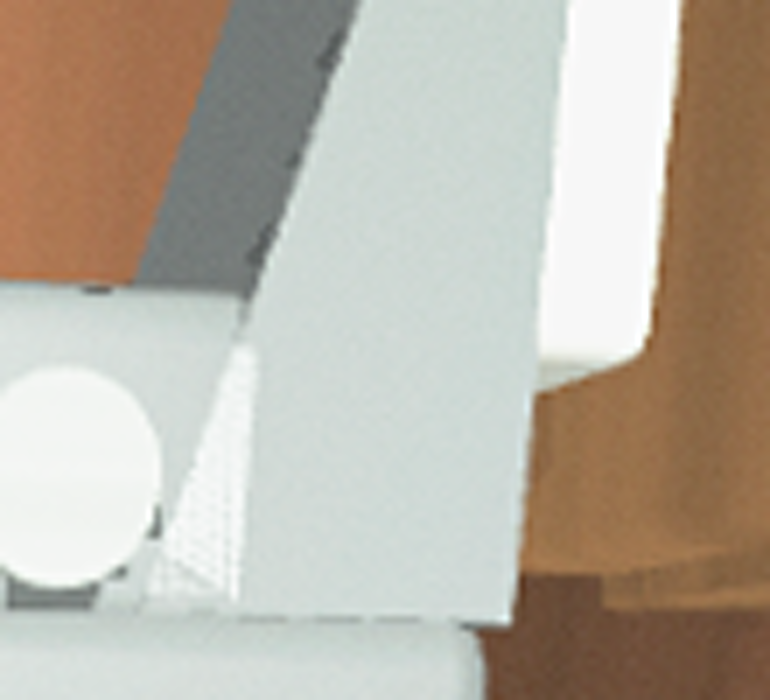

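View pics/scc18.png

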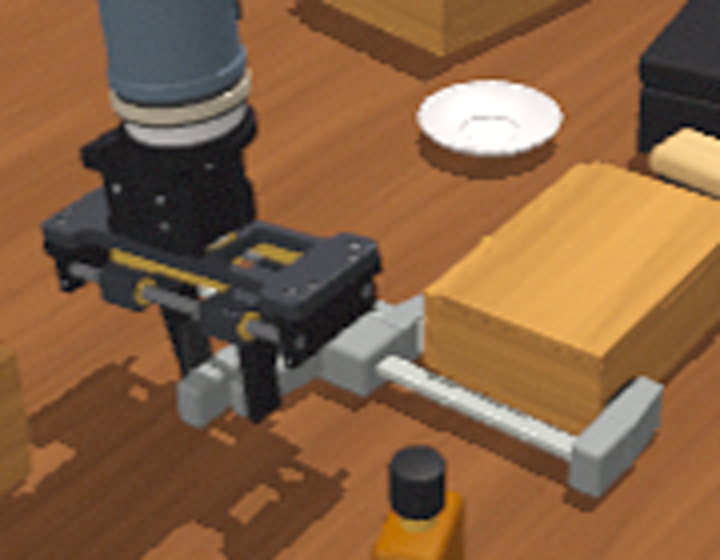

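View pics/topc18.png

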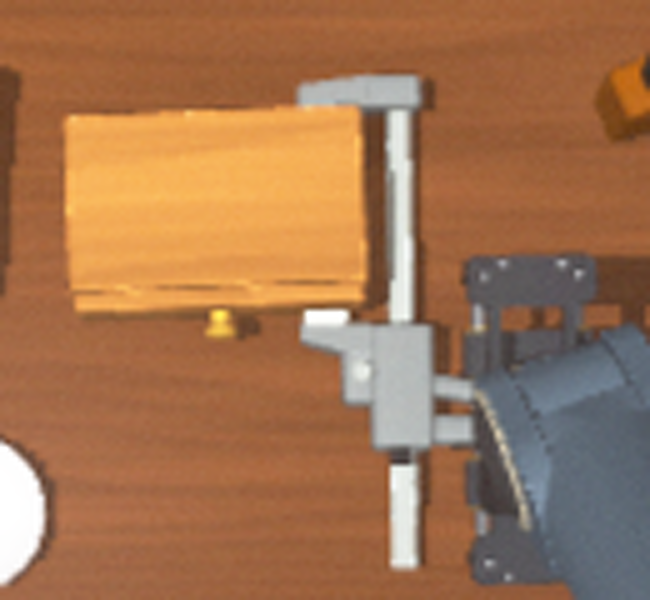

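Pad thickness is now about 8.8 mm, so it's squashed roughly 2.9 mm (about 7 N). I'll take the slight +x arm push off so the fixed jaw carries its full share, then check.

```bash
python3 -m pendant '[[[-1,0,0],0,36],[[0,0,0],0,36],[[0,0,0],0,36],[[0,0,0],0,36],[[0,0,0],0,36],[[0,0,0],0,36],[[0,0,0],0,36],[[0,0,0],0,36]]' 8.7
python3 - <<'E'
from h import *
st()
F=[]
c=arm.capture("wrist"); crop(c,340,0,110,100,7,"pics/w19.png")
for i in range(6):
    arm.capture("top"); F.append(arm.sense()["contact_force"])
print(np.mean(F,0).round(2))
g=c["color"].min(axis=2)
for r in (14,28,36): print(r,g[r,412:440].tolist())
st()
E
```

```text
time_s: 20.45
position: [0.5392, -0.086, 0.1872]
tcp_rot: [0.698, 0.714, 0.039, 0.038]
contact_force: [-2.1, 0.1, 1.0]
opening: 0.0362
t 20.45 grasp [ 0.557  -0.0854  0.0242] tip [ 0.559  -0.0853  0.0063] yaxis [0.994 0.023 0.109] yaw 1.3 F [-2.1  0.1  1. ] op 0.0362
[-0.2  -0.56  0.22]
14 [206, 202, 204, 202, 201, 201, 202, 203, 196, 243, 248, 247, 247, 247, 247, 247, 247, 247, 247, 247, 247, 247, 248, 249, 225, 62, 70, 74]
28 [208, 205, 205, 205, 206, 206, 204, 201, 249, 248, 247, 247, 247, 247, 247, 247, 247, 247, 247, 247, 247, 248, 251, 131, 71, 71, 75, 75]
36 [208, 205, 206, 203, 205, 206, 200, 247, 248, 247, 247, 247, 247, 247, 247, 247, 247, 247, 247, 247, 248, 249, 171, 62, 72, 73, 71, 69]
t 20.8 grasp [ 0.557  -0.0854  0.0242] tip [ 0.559  -0.0854  0.0063] yaxis [0.994 0.022 0.109] yaw 1.3 F [ 0.6 -1.   0.1] op 0.0364
```

View pics/w19.png

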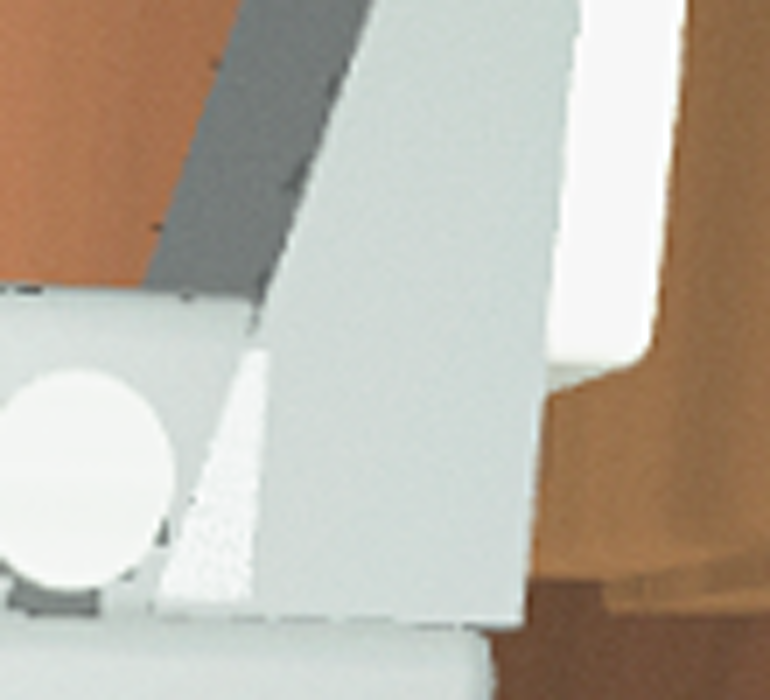

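The state is steady: squash is about 3.5 mm (roughly 9 N), the arm's net force is about 0, the fingers hold the trigger squeezed with 8.7 N, and the drawer is home. Handing in.

```bash
python3 -c "
from h import *
print(arm.finish_job()); st()"
```

```text
the job is handed in; nothing more can be done
None
the job is handed in; nothing more can be done
```

I pushed the drawer home, clamped it with four trigger strokes, and handed the job in at about 21 s, still holding the trigger squeezed. The hand-in gave no verdict, so what follows rests on my own last checks.

**What I did:** I pushed the drawer on its knob until the front sat flush with the chest. I then made three full strokes of the trigger with releases in between. In the fourth I raised the grip in steps up to 8.7 N and held it.

**Last checks:**
- **Drawer:** it still looks home in the top view.
- **Pad:** the wrist camera shows it squashed about 3.5 mm, roughly 9 N. I calibrated this against a view of the free pad.
- **Trigger:** it is essentially fully squeezed (36.3 mm between the fingers), gripped at 8.7 N.
- **Arm:** its average net force is about 0, so the fixed jaw should be pressing about as hard as the pad. I inferred that force; it was not measured directly.
- **Bystanders:** the dish, brush, cologne and watch box look unmoved.

**What disagreed or went wrong:**
- **Pad force:** estimating it from the grip force gave a higher figure, about 14 N at 8 N grip. At the final grip that estimate would exceed 15 N. I trusted the images, which changed in step with the finger opening.
- **Hand tilt:** the hand tilted about 6° while dragging the clamp and could not be levelled.
- **Clamp angle:** the clamp ended up turned by about 1° relative to the chest.

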